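Clamp a rail block in the dowelling jig and hold the cam at full lift

ROBOT

A 6-joint arm with a two-finger parallel gripper is mounted at the origin on a cart in front of the work surface, level with it; the furniture and walls round the work are solid. World frame = base frame: x ahead of the robot, y to its left, z up, the work surface at z = 0. Lengths are in m, angles in degrees, forces in N, time in s.
With the tool pointing down it reaches from about 0.375 to 0.9 m from the base axis. Payload 3.1 kg.
Tool frame: the origin (TCP) lies on the centre line of the jaws, within the pads' length; the fingertips stand finger_overhang ahead of it and the grasp point (between the pads) lies 5 mm behind it (finger_overhang is the distance from the TCP to the fingertips, in m); z points along the fingers, y is the line along which they close (so a half turn about z gives the same grasp; the last joint's range is limited). The gripper opens to 87 mm and grips with 3 to 60 N. Pads are 19 mm wide; open, the fingers measure 117 mm over their backs; the gripper's body (75 mm by 190 mm) begins 51 mm behind the grasp point.
Start: joints at [63.971, 30.224, 82.088, -0, 67.689, -10.227], TCP at [0.17, 0.601, 0.237] pointing down, gripper open.
Joint ranges: [-176.69, 176.69], [-43.24, 126.21], [12.49, 139.97], [-82, 262], [0, 151.66], [-163.58, 163.58]. Speed limits (degrees/s): [159.86, 159.86, 180, 180, 180, 180].

INTERFACE

Orientations are given as a 3x3 rotation matrix whose columns are the frame's x, y, z axes.
In Python, from rig import read_state, capture, calibration, hand_in, finger_overhang gives the robot as it stands.
- The arm moves only by the tool send_rows, never from a script. Its argument "plan" is a list of rows, each a list of 5 numbers: the closure in counts, from 0 (fully open) to 255 (shut), then the shift along the tool's x, y, z in m, then the turn about the tool's z in rad. A call has 1 to 20 rows; each row shifts and turns the commanded pose from where the row before left it, along the tool's axes as they then stand; what a row does not reach is not made up. A row lasts 1/12 s, in which the tool goes at most 41.7 mm and 7.16 degrees, less where a joint would pass 70% of its speed; a pose out of reach is approached as far as the arm can. A call is refused whole if a number of a shift passes 0.0417 or a number of a turn 0.125, either way. A call with a gripper value outside its range is refused whole. The fingers move at their own pace and stop on an object; the grip force is fixed at half the most. Time passes only in rows, so rows that do not move let the fingers close. It gives the time, the measured TCP pose, the force, the opening and the grip force at its end, in the units of the state.
- read_state(): the state, without advancing time (a new reading comes with each control period).
- capture(name): name is "side" or "top" or "wrist"; returns (picture, depth): 420x560x3 uint8, blue, green, red; 420x560 float32, m along the optical axis (not along the pixel's ray), 0 where there is no reading.
- calibration(name): a dict with "fx", "fy", "cx", "cy" (pixels), "xyz" and "rotation" of the camera in the world. Camera axes: x right, y down, z forward; pixel columns grow to the right and rows downward; lengths in m; the calibration is good to about 2 mm. A picture is of the moment at which its call begins: read the wrist's pose just before it. calibration takes no time and is no camera call; for the wrist camera it gives the pose at the moment of the call.
- hand_in(): hands the job in; it is judged then, once.
The state is a dict: "time_s": time; "joint_positions": joint angles; "qvel": joint speeds; "tau": joint torques, N m; "position": TCP position; "tcp_rot": TCP orientation; "force": force on the tool from outside, world axes, zero at the start; "moment": the same for the moment, N m; "opening": opening from 0.0 (shut) to 1.0 (fully open); "grasp_force": force on a finger pad.
Only numpy, scipy, OpenCV 4.12 (cv2) and the standard library are available. Lean on these libraries where they do the work, as an engineer would, in place of code of your own. Each camera call takes 0.05 s, during which the arm holds its last target. There are 200 camera calls.

TASK

Lay the short loose wooden block flat in the channel of the dowelling jig, lengthwise between the stop block with the two drill bushes and the sprung plunger, and let go of it. Then swing the cam lever with the red handle clockwise to the cam's highest lift, where the lever points straight out along the jig away from the plunger, so that the plunger presses the block firmly against the stop. The lever springs back when it is let go, so finish while still holding it at the highest lift, ready for the holes to be drilled, and leave the try square, the two wooden strips and the screwdriver where they lie.

Things in the scene. Friction and masses are not known exactly. Their poses are not given: they have to be found in the camera images.
- block: loose sawn wooden block, mid-brown, 52 x 90 x 22 mm (x, y, z), about 0.07 kg, lying flat on the table left of the jig; origin at the centre of its underside, y along its 90 mm length; either end may face the stop
- jig: dowelling jig fixed to the table: plywood base 130 mm wide (x), y from -211 to +81 mm, top 12 mm above the table; origin at table height under the channel's middle, z up, y towards the stop. Guide block 40 mm high at y -100 to -80 mm; cam pivot (vertical axis) at x 0, y -154 mm; a red line on the base at y -209 to -187 mm marks where the lever lies at the highest lift
- channel (a point): middle of the channel's floor, on the base top, axes as the jig. Channel along y, 56 mm wide between aluminium rails 11 mm high (inner top edges sloped, outer sides at x +-42 mm), finger gaps in the rails at y -23 to +23 mm. Open, it is 98 mm long: shoe face at y -49, stop face at y +49 mm; a block pressed home has its origin at y +4 mm
- stop: aluminium stop block at the +y end of the channel, 86 x 22 x 34 mm, top 46 mm above the table, two round steel drill bushes on its outer face; origin at the centre of its underside, axes as the jig
- shoe: black shoe of the sprung plunger, 44 x 12 x 18 mm; origin at the middle of its face towards the block, 23 mm above the table, y towards the stop. Moved only by the cam: up to 15 mm towards the stop; once it meets the block its spring yields, and presses with about 17 N at the highest lift
- lever (a joint): angle of cam and lever in rad, growing clockwise seen from above: 0 open (lever points across the jig to +x, leaning 5 degrees to +y; it starts here), 1.66 highest lift (lever points along the jig's -y, over the red line), 2.10 end stop, lift fallen again. A return spring turns it back to 0: 0.25 N m when open, 0.5 N m at the highest lift, 3 to 7 N at the handle
- handle (a point): grip point in the middle of the upright red handle, 100 mm from the pivot axis and 85 mm above the table; the handle is round, 23 to 26 mm in diameter, from 45 to 107 mm above the table, fixed upright on the end of the lever, a steel bar 18 mm wide whose top is 45 mm above the table
- try_square: try square with beech stock and steel blade, 210 x 141 x 20 mm, bystander at the left; origin at the centre of its underside
- offcut_0: sawn wooden strip 45 x 180 x 19 mm, bystander at the right; origin at the centre of its underside
- screwdriver: screwdriver with orange handle, 202 mm long, 30 mm high, bystander at the right; origin at the centre of its underside
- offcut_2: thinner sawn wooden strip 35 x 210 x 19 mm, bystander at the right, behind the other strip; origin at the centre of its underside
Mind the look-alikes: they are no part of the job. What is shaped like the block but black or orange is not meant.

How it is judged (in metres and radians):
On the way:
1. the block lies flat in the channel, let go, with the cam still open (x of block in the frame of jig between -0.005 and 0.005 m and y of block in the frame of jig between -0.007 and 0.007 m and z of block in the frame of jig below 0.0145 m and angle between block's own z axis and vertical below 0.06 rad and contact force between each of the arm, the fingers and block below 0.1 N and value of joint lever below 0.3 rad), for 0.2 s.
At the end, for the whole second after the job is handed in: The fingers hold the lever (over 1 N) with the cam between 1.50 and 1.82 rad (highest lift 1.66); the block lies flat in the channel, within 5 mm of its middle line, untouched by the robot, pressed by the shoe and against the stop with over 8 N each, seated within 2.5 mm of home (value of joint lever between 1.5 and 1.82 rad and contact force between the fingers and lever above 1 N and contact force between each of shoe, stop and block above 8 N and contact force between each of the arm, the fingers and block below 0.1 N and x of block in the frame of jig between -0.005 and 0.005 m and y of block in the frame of jig between 0.0015 and 0.0065 m and z of block in the frame of jig below 0.0145 m and angle between block's own z axis and vertical below 0.06 rad and angle between the y axis of block and the y axis of jig, either way round below 0.08 rad); the arm keeps its last pose, push and grip.
It fails at once if a bystander (try square, either wooden strip or screwdriver) is moved by more than 30 mm (distance of any of try_square, offcut_0, offcut_2, screwdriver from where it was at the start of the episode above 0.03 m).
It also fails if it takes over 53 s, if anything falls off the work surface, if the arm or the gripper's body presses on something with over 40 N, if the wrist force passes 120 N, or if a joint passes its speed limit or range.

## Working session

There is one attempt and no reset: what is moved stays moved. The work goes in short steps, Python scripts to look and compute and a tool call to move; the robot and the scene stay as the last step left them, time stands still between calls to the robot, and variables do not carry over. Pictures are saved under pics/ and viewed, at most 10 in all, crops included, and the job is handed in when it is done.

Besides the shell and the picture viewer there is one more tool, called after "Emit:" as name(argument=value, ...) on one line, values as JSON. send_rows: Moves the arm, as the interface text tells. Its arguments: {"type":"object","properties":{"plan":{"type":"array","items":{"type":"array","items":{"type":"number"}}}},"required":["plan"]}

```bash
mkdir -p pics; ls; python3 - <<'E'
from rig import *
import cv2,numpy as np
s=read_state();print(s['position'],np.round(s['tcp_rot'],3),s['opening'],finger_overhang if not callable(finger_overhang) else finger_overhang())
for n in("top","side"):
    p,d=capture(n);cv2.imwrite(f"pics/{n}0.png",p);np.save(f"{n}0.npy",d);c=calibration(n);print(n,c)
E
```

```text
pics
[0.16984382 0.60075132 0.23556186] [[-0.962  0.272 -0.001]
 [ 0.272  0.962 -0.002]
 [ 0.    -0.002 -1.   ]] 0.9983761688434647 0.014
top {'fx': 534.9375924842244, 'fy': 534.9375924842244, 'cx': 280.30278849479924, 'cy': 216.04933421034315, 'xyz': array([0.34911979, 0.04938999, 1.94230827]), 'rotation': array([[ 0.00441621, -0.99438832,  0.10569944],
       [-0.99998409, -0.00476251, -0.00302407],
       [ 0.00351049, -0.1056844 , -0.99439353]])}
side {'fx': 382.88702312542415, 'fy': 382.88702312542415, 'cx': 277.7372450684868, 'cy': 212.72307430472677, 'xyz': array([ 0.35470732, -1.0309106 ,  0.53909926]), 'rotation': array([[ 0.98485119, -0.06248652,  0.16175159],
       [-0.17333435, -0.38075329,  0.90828527],
       [ 0.00483187, -0.92256293, -0.38581639]])}
```

View pics/top0.png

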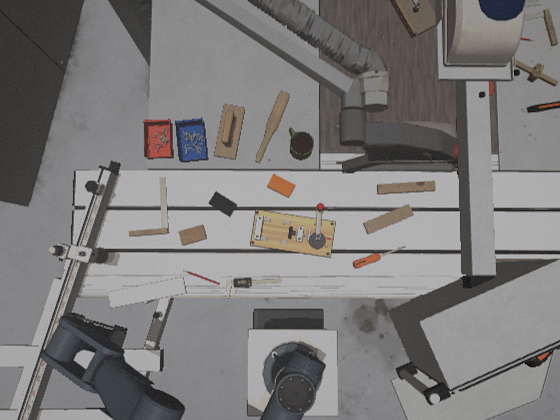

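View pics/side0.png

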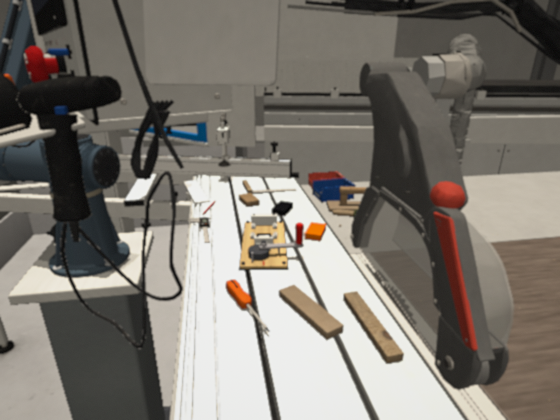

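The top view shows three block-shaped things: brown at (192,234), black at (222,203) and orange at (281,185). The brown one left of the jig fits the description. The jig is at about (293,233), with its stop at the left and its lever pivot at (317,240). I'll confirm the block in an enlarged crop.

```bash
cat > h.py <<'E'
from rig import *
import cv2,numpy as np
def proj(c,P):
    q=(np.atleast_2d(P)-c['xyz'])@c['rotation']
    return np.c_[c['fx']*q[:,0]/q[:,2]+c['cx'],c['fy']*q[:,1]/q[:,2]+c['cy']]
def atz(c,uv,z):
    uv=np.atleast_2d(uv).astype(float)
    r=np.c_[(uv[:,0]-c['cx'])/c['fx'],(uv[:,1]-c['cy'])/c['fy'],np.ones(len(uv))]@c['rotation'].T
    return c['xyz']+r*((z-c['xyz'][2])/r[:,2])[:,None]
E
python3 - <<'E'
from h import *
p=cv2.imread("pics/top0.png");cv2.imwrite("pics/crop0.png",cv2.resize(p[160:275,165:355],None,fx=4.2,fy=4.2,interpolation=cv2.INTER_CUBIC))
c=calibration("top");d=np.load("top0.npy")
h=cv2.cvtColor(p,cv2.COLOR_BGR2HSV)
print(h[234,192],p[234,192],atz(c,[[192,234],[258,228],[317,240],[293,233]],0.012))
E
```

```text
[ 17  72 134] [ 96 117 134] [[ 0.48753905  0.36234069  0.012     ]
 [ 0.51041508  0.12405637  0.012     ]
 [ 0.46792927 -0.08943268  0.012     ]
 [ 0.49286836 -0.00267742  0.012     ]]
```

View pics/crop0.png

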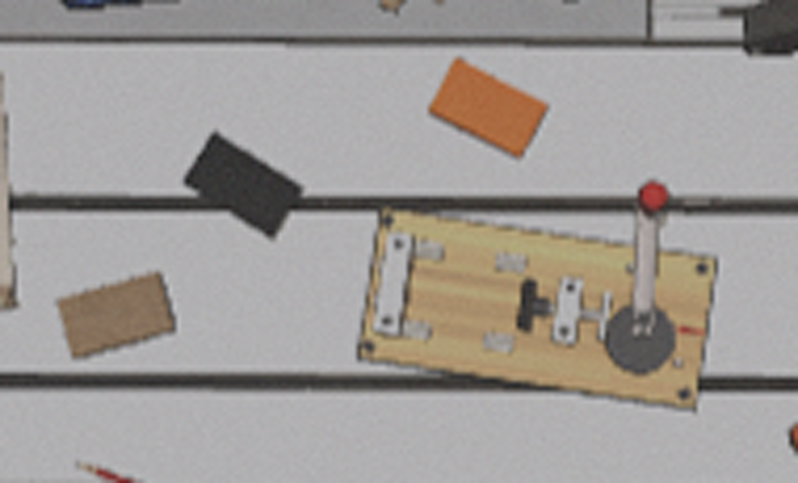

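The crop confirms it: the mid-brown sawn block is at crop (117,314). The jig's base corners are at crop (383,208), (717,258), (696,410) and (358,358), with the stop on the left.

```bash
python3 - <<'E'
from h import *
p=cv2.imread("pics/top0.png");c=calibration("top")
R=p[215:255,172:214];h=cv2.cvtColor(R,cv2.COLOR_BGR2HSV)
m=(h[...,1]>50).astype(np.uint8)
n,l,s,ce=cv2.connectedComponentsWithStats(m);k=1+s[1:,4].argmax()
pts=np.argwhere(l==k)[:,::-1]+[172,215]
W=atz(c,pts,0.02)[:,:2]
r=cv2.minAreaRect((W*1000).astype(np.float32));print("block",r)
q=np.array([[383,208],[717,258],[696,410],[358,358]])/4.2+[165,160]-0.4
C=atz(c,q,0.012)[:,:2];print("corners",C)
M=np.array([[65,81],[65,-211],[-65,-211],[-65,81]])/1000
a=M-M.mean(0);b=C-C.mean(0)
th=np.arctan2((a[:,0]*b[:,1]-a[:,1]*b[:,0]).sum(),(a*b).sum());Rm=np.array([[np.cos(th),-np.sin(th)],[np.sin(th),np.cos(th)]])
t=C.mean(0)-Rm@M.mean(0);print("jig",t,np.degrees(th),"res",C-(M@Rm.T+t))
hu=np.array([653,197])/4.2+[165,160]-.4;print("handle",atz(c,hu,0.107),"pivot pred",t+Rm@[0,-.154])
E
```

```text
block ((484.9444885253906, 360.9411315917969), (51.704498291015625, 88.93339538574219), 16.300846099853516)
corners [[ 0.5791796   0.13268984]
 [ 0.53709917 -0.15606128]
 [ 0.40609781 -0.1372069 ]
 [ 0.44933812  0.15295804]]
jig [0.5024334  0.06239625] -8.40831320078801 res [[ 0.00060052 -0.00033103]
 [ 0.00121825 -0.00022081]
 [-0.00118046 -0.00037589]
 [-0.00063831  0.00092772]]
handle [[ 0.57805096 -0.09356825  0.107     ]] pivot pred [ 0.47991451 -0.08994843]
```

Size, corners and reach all agree. The block is at (0.485, 0.361), the jig at (0.502, 0.062) with yaw -8.4°, and the pivot at (0.480, -0.090). Next I move above the block.

Emit:
send_rows(plan=[[0,-0.0307,-0.0121,0.008,0],[0,-0.0307,-0.0121,0.008,0],[0,-0.0307,-0.0121,0.008,0],[0,-0.0307,-0.0121,0.008,0],[0,-0.0307,-0.0121,0.008,0],[0,-0.0307,-0.0121,0.008,0],[0,-0.0307,-0.0121,0.008,0],[0,-0.0307,-0.0121,0.008,0],[0,-0.0307,-0.0121,0.008,0],[0,-0.0307,-0.0121,0.008,0],[0,-0.0307,-0.0121,0.008,0],[0,-0.0307,-0.0121,0.008,0],[0,0,0,0,0.125],[0,0,0,0,0.125],[0,0,0,0,0.125],[0,0,0,0,0.125],[0,0,0,0,0.125],[0,0,0,0,0.125],[0,0,0,0,0.125],[0,0,0,0,0.125]])

```text
time_s: 1.77
position: [0.4848, 0.3611, 0.1401]
tcp_rot: [[-0.285, 0.959, -0.001], [0.959, 0.285, -0.0], [-0.0, -0.001, -1.0]]
force: [-0.7, -0.3, 0.5]
opening: 1.0
grasp_force: 0.0
```

```bash
cat >> h.py <<'E'
def delta(P,yaw):
    "tool-frame shift (before the turn) to TCP P, and turn to bring tool y (or its reverse) to yaw deg"
    s=read_state();R=s['tcp_rot'];t=R.T@(np.array(P)-s['position'])
    y=np.degrees(np.arctan2(R[1,1],R[0,1]));k=-(yaw-y);k=(k+90)%180-90
    print(s['time_s'],"pos",s['position'].round(4),"yaw",y.round(2),"shift",t.round(4),"turn",np.radians(k).round(4),"op",round(s['opening'],3),"F",s['force'].round(1),"grip",round(s['grasp_force'],1),"j",np.round(s['joint_positions'],1))
E
python3 - <<'E'
from h import *
delta([.485,.361,.018],16.3)
c=calibration("wrist");p,d=capture("wrist");cv2.imwrite("pics/w0.png",p)
print(c, proj(c,[.485,.361,.022]))
E
```

```text
1.7667 pos [0.4848 0.3611 0.1401] yaw 16.55 shift [-0.0002  0.0003  0.1221] turn 0.0043 op 1.0 F [-0.7 -0.3  0.5] grip 0.0 j [26.1 35.6 90.  -0.  54.5  9.6]
{'fx': 298.36141002378713, 'fy': 298.36141002378713, 'cx': 280.1079648096944, 'cy': 211.68191540130007, 'xyz': array([0.46242687, 0.43367261, 0.28786843]), 'rotation': array([[ 0.95832775,  0.27500038,  0.07734802],
       [ 0.28566332, -0.92052051, -0.2665304 ],
       [-0.00209552,  0.27751897, -0.96071787]])} [[281.6504719  210.94902882]]
```

View pics/w0.png

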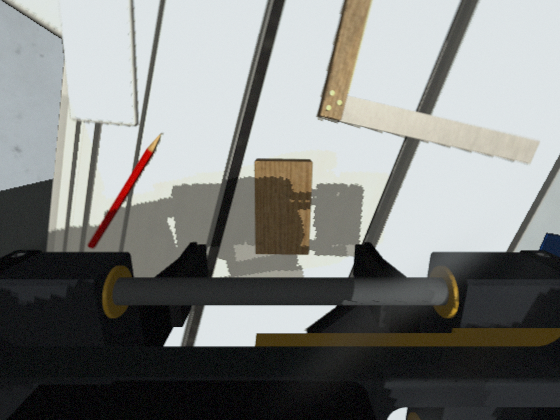

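The block spans (255,159) to (311,253) in the wrist view, parallel to the fingers and centred about where predicted (282,211). I'll refine its centre from those corners.

```bash
python3 - <<'E'
from h import *
c=calibration("wrist")
A=atz(c,[[255,159],[311,160],[309.5,253],[255.5,252.5]],.022);print(A,A.mean(0),np.linalg.norm(A-np.roll(A,1,0),axis=1))
E
```

```text
[[0.44901541 0.40018475 0.022     ]
 [0.49670749 0.41328833 0.022     ]
 [0.52286479 0.32814721 0.022     ]
 [0.47267732 0.31390959 0.022     ]] [0.48531625 0.36388247 0.022     ] [0.0894611  0.04945946 0.0890686  0.05216792]
```

Emit:
send_rows(plan=[[0,0.0012,0.0003,0.02,0.004],[0,0,0,0.022,0],[0,0,0,0.022,0],[0,0,0,0.022,0],[0,0,0,0.02,0],[0,0,0,0.012,0],[0,0,0,0.004,0],[0,0,0,0,0],[255,0,0,0,0],[255,0,0,0,0],[255,0,0,0,0],[255,0,0,0,0],[255,0,0,0,0],[255,0,0,0,0],[255,0,0,0,0],[255,0,0,0,0]])

```text
time_s: 3.15
position: [0.4854, 0.3628, 0.019]
tcp_rot: [[-0.287, 0.958, 0.001], [0.958, 0.287, 0.001], [0.0, 0.001, -1.0]]
force: [-1.1, -1.5, 3.0]
opening: 0.595
grasp_force: 30.0
```

Gripped at an opening of 51.8 mm. Lifting and carrying it over to the jig.

Emit:
send_rows(plan=[[255,0,0,-0.026,0],[255,0,0,-0.026,0],[255,0,0,-0.026,0],[255,0,0,-0.026,0],[255,0,0,-0.026,0],[255,-0.0325,-0.0078,0,0],[255,-0.0325,-0.0078,0,0],[255,-0.0325,-0.0078,0,0],[255,-0.0325,-0.0078,0,0],[255,-0.0325,-0.0078,0,0],[255,-0.0325,-0.0078,0,0],[255,-0.0325,-0.0078,0,0],[255,-0.0325,-0.0078,0,0],[255,-0.0325,-0.0078,0,0],[255,0,0,0,0.1095],[255,0,0,0,0.1095],[255,0,0,0,0.1095],[255,0,0,0,0.1095],[255,0,0,0,0],[255,0,0,0,0]])

```text
time_s: 4.82
position: [0.5014, 0.0622, 0.1484]
tcp_rot: [[0.144, 0.99, -0.001], [0.99, -0.144, 0.0], [-0.0, -0.001, -1.0]]
force: [-0.2, 0.4, -1.4]
opening: 0.594
grasp_force: 30.0
```

```bash
python3 - <<'E'
from h import *
delta([.5024,.0624,.031],-8.4)
c=calibration("wrist");p,d=capture("wrist");np.save("w1.npy",d)
cv2.imwrite("pics/w1.png",cv2.resize(p[:300],None,fx=1.42,fy=1.42,interpolation=cv2.INTER_CUBIC))
th=np.radians(-8.4);R=np.array([[np.cos(th),-np.sin(th)],[np.sin(th),np.cos(th)]])
for n,x,y,z in[("baseNL",-65,81,12),("baseNR",65,81,12),("stop top outer L",-43,71,46),("stop outer R",43,71,46),("stop inL",-43,49,46),("stop inR",43,49,46)]:
    q=R@[x/1e3,y/1e3]+[.5024,.0624];print(n,proj(c,[*q,z/1e3])*1.42)
E
```

```text
4.8167 pos [0.5014 0.0622 0.1484] yaw -8.27 shift [0.0003 0.0011 0.1174] turn 0.0023 op 0.594 F [-0.2  0.4 -1.4] grip 30.0 j [ -5.6  28.8 104.   -0.   47.3   2.6]
baseNL [[299.89148557 168.23058197]]
baseNR [[502.85412254 168.92956531]]
stop top outer L [[326.21035995 185.40854842]]
stop outer R [[477.09336641 185.93243652]]
stop inL [[327.85116249 224.41004925]]
stop inR [[475.00941401 224.93049056]]
```

View pics/w1.png

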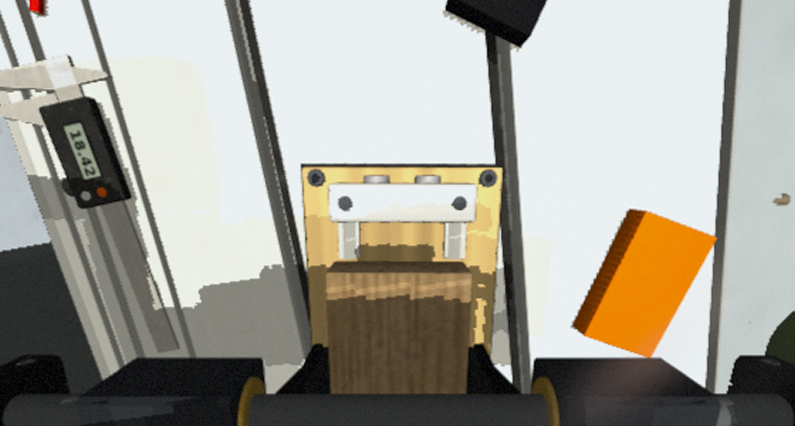

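The stop is at (330–476, 184–221) and the base corners are at (302,164) and (502,164). The wrist offset of about 2 mm is the same one seen at the block, so I shift 1.3 mm along the jig and 0.5 mm across it, then descend.

Emit:
send_rows(plan=[[255,0.0016,0.0016,0,0.002],[255,0,0,0.022,0],[255,0,0,0.022,0],[255,0,0,0.022,0],[255,0,0,0.02,0],[255,0,0,0.01,0],[255,0,0,0.006,0],[255,0,0,0.005,0],[255,0,0,0.004,0],[255,0,0,0.003,0],[255,0,0,0.002,0],[255,0,0,0,0],[255,0,0,0,0]])

```text
time_s: 5.95
position: [0.5038, 0.0636, 0.0329]
tcp_rot: [[0.148, 0.989, 0.001], [0.989, -0.148, -0.0], [0.0, 0.001, -1.0]]
force: [0.4, -0.2, -0.3]
opening: 0.597
grasp_force: 30.0
```

Emit:
send_rows(plan=[[255,0,0,0.001,0],[255,0,0,0.001,0],[255,0,0,0,0],[255,0,0,0,0]])

```text
time_s: 6.28
position: [0.5038, 0.0636, 0.031]
tcp_rot: [[0.148, 0.989, 0.001], [0.989, -0.148, -0.0], [0.0, 0.001, -1.0]]
force: [-0.5, 0.6, 3.7]
opening: 0.596
grasp_force: 30.0
```

Contact with the floor (3.7 N at z 0.031). Releasing and rising.

Emit:
send_rows(plan=[[0,0,0,0,0],[0,0,0,0,0],[0,0,0,0,0],[0,0,0,0,0],[0,0,0,0,0],[0,0,0,0,0],[0,0,0,-0.01,0],[0,0,0,-0.03,0],[0,0,0,-0.04,0],[0,0,0,-0.04,0],[0,0,0,-0.02,0],[0,0,0,0,0]])

```text
time_s: 7.28
position: [0.5067, 0.0635, 0.176]
tcp_rot: [[0.148, 0.989, 0.011], [0.989, -0.148, -0.001], [0.001, 0.011, -1.0]]
force: [1.0, -0.5, 0.5]
opening: 1.002
grasp_force: 0.0
```

```bash
python3 - <<'E'
from h import *
delta([.5778,-.0947,.18],86.6)
p,d=capture("wrist");q,_=capture("top")
a=cv2.resize(p[80:300,150:410],(700,592))
cv2.imwrite("pics/w2.png",a)
cv2.imwrite("pics/t2.png",q)
c=calibration("wrist");print(c['xyz'])
E
```

```text
7.2833 pos [0.5067 0.0635 0.176 ] yaw -8.52 shift [-0.1459  0.0938 -0.003 ] turn 1.4814 op 1.002 F [ 1.  -0.5  0.5] grip 0.0 j [ -5.4  26.3 102.4   0.   50.7   3.1]
[0.51384761 0.13839072 0.31971115]
```

View pics/w2.png

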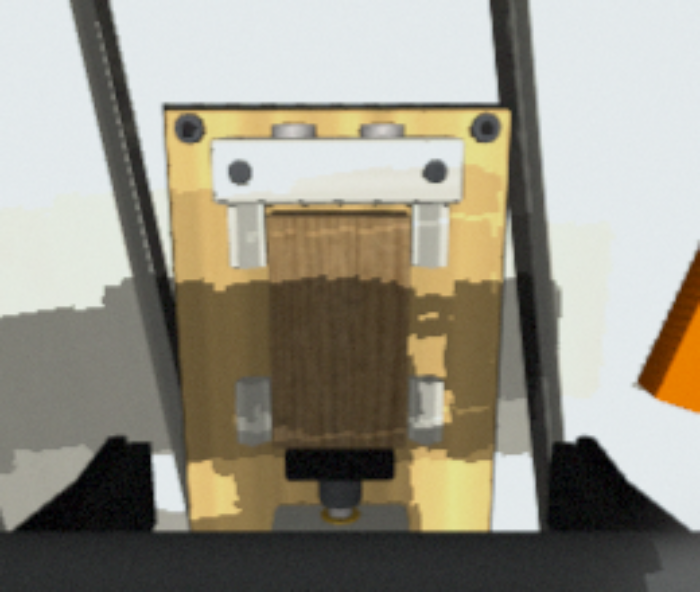

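The block lies flat between the rails, with the stop ahead at (335,170) and the shoe behind at (340,463). Next I move over the handle and turn the tool so the fingers close tangentially.

Emit:
send_rows(plan=[[0,-0.0291,0.019,0,0],[0,-0.0291,0.019,0,0],[0,-0.0291,0.019,0,0],[0,-0.0291,0.019,0,0],[0,-0.0291,0.019,0,0],[0,0,0,0,-0.1186],[0,0,0,0,-0.1186],[0,0,0,0,-0.1186],[0,0,0,0,-0.1186],[0,0,0,0,-0.1186],[0,0,0,0,-0.1186],[0,0,0,0,-0.1186],[0,0,0,0,-0.1186],[0,0,0,0,-0.1186],[0,0,0,0,-0.1186],[0,0,0,0,-0.1186],[0,0,0,0,-0.1186],[0,0,0,0,-0.1186],[0,0,0,0,-0.1186],[0,0,0,0,0]])

```text
time_s: 9.05
position: [0.5745, -0.094, 0.1684]
tcp_rot: [[-0.998, 0.057, -0.004], [0.057, 0.998, 0.002], [0.004, 0.001, -1.0]]
force: [0.1, 1.1, 0.6]
opening: 0.996
grasp_force: 0.0
```

```bash
python3 - <<'E'
from h import *
delta([.579,-.0945,.08],86.6)
p,d=capture("top");c=calibration("wrist");w,dw=capture("wrist")
cv2.imwrite("pics/w3.png",w)
h=cv2.cvtColor(w,cv2.COLOR_BGR2HSV);m=((h[...,1]>150)&((h[...,0]<8)|(h[...,0]>172))&(h[...,2]>60)).astype(np.uint8)
n,l,s,ce=cv2.connectedComponentsWithStats(m)
for k in range(1,n):
    if s[k,4]>60: print(s[k],ce[k],np.median(dw[l==k]),atz(c,ce[k],.107))
print(proj(c,[.579,-.0945,.107]))
E
```

```text
9.05 pos [ 0.5745 -0.094   0.1684] yaw 86.71 shift [-0.005  -0.0004  0.0884] turn 0.0018 op 0.996 F [0.1 1.1 0.6] grip 0.0 j [ -20.3   32.    91.9   -0.    56.4 -107. ]
[224 101  22   6  93] [234.53763441 103.34408602] 0.28693932 [[ 0.48148359 -0.11899754  0.107     ]]
[266 208  31  43 995] [281.04422111 229.78291457] 0.22718018 [[ 0.57180798 -0.09356945  0.107     ]]
[[280.38252437 238.90218724]]
```

View pics/w3.png

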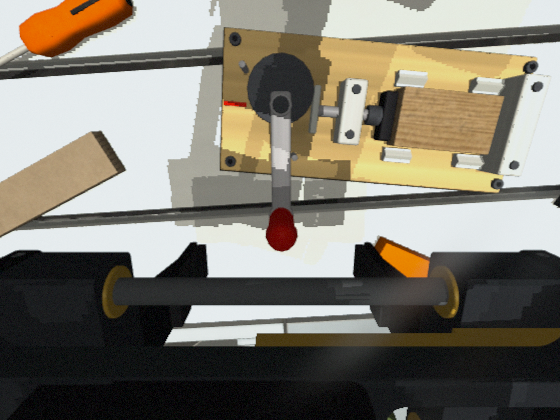

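The handle is at (281,229), centred between the fingers, and the red line is at (234,103). The block in the channel is at (448,120). Descending and gripping.

Emit:
send_rows(plan=[[0,-0.005,-0.0004,0.02,0.002],[0,0,0,0.025,0],[0,0,0,0.025,0],[0,0,0,0.018,0],[0,0,0,0,0],[255,0,0,0,0],[255,0,0,0,0],[255,0,0,0,0],[255,0,0,0,0],[255,0,0,0,0],[255,0,0,0,0],[255,0,0,0,0],[255,0,0,0,0],[255,0,0,0,0],[255,0,0,0,0],[255,0,0,0,0]])

```text
time_s: 10.48
position: [0.5809, -0.0946, 0.0826]
tcp_rot: [[-0.998, 0.062, 0.0], [0.062, 0.998, 0.001], [-0.0, 0.001, -1.0]]
force: [1.1, 4.0, 1.2]
opening: 0.265
grasp_force: 29.7
```

```bash
python3 - <<'E'
from h import *
delta([.579,-.0945,.08],86.6)
# arc rows: tool turns by step about pivot; shift in tool axes
s=read_state();R=s['tcp_rot'];piv=np.array([.4800,-.0900]);r=(s['position'][:2]-piv)
print("r",np.hypot(*r),np.degrees(np.arctan2(r[1],r[0])), "r in tool",R[:2,:2].T@r)
a=1.66/16;d=lambda r:np.array([[np.cos(a),np.sin(a)],[-np.sin(a),np.cos(a)]])@r-r
print("step",a,R[:2,:2].T@d(r))
E
```

```text
10.4833 pos [ 0.5809 -0.0946  0.0826] yaw 86.44 shift [ 0.0019 -0.0001  0.0026] turn -0.0028 op 0.265 F [1.1 4.  1.2] grip 29.7 j [-2.010e+01  3.950e+01  9.430e+01  1.000e-01  4.620e+01 -1.066e+02]
r 0.10104928896835261 -2.5885737503153945 r in tool [-0.1010347   0.00171709]
step 0.10375 [ 0.00036545 -0.01047278]
```

Emit:
send_rows(plan=[[255,0.0003,-0.0083,0,0.083],[255,0.0003,-0.0083,0,0.083],[255,0.0003,-0.0083,0,0.083],[255,0.0003,-0.0083,0,0.083],[255,0.0003,-0.0083,0,0.083],[255,0.0003,-0.0083,0,0.083],[255,0.0003,-0.0083,0,0.083],[255,0.0003,-0.0083,0,0.083],[255,0.0003,-0.0083,0,0.083],[255,0.0003,-0.0083,0,0.083],[255,0,0,0,0]])

```text
time_s: 11.4
position: [0.5435, -0.1662, 0.0825]
tcp_rot: [[-0.625, 0.78, -0.001], [0.78, 0.625, 0.002], [0.002, 0.001, -1.0]]
force: [1.7, 5.4, 0.8]
opening: 0.269
grasp_force: 29.7
```

```bash
cat >> h.py <<'E'
def lev():
    s=read_state();R=s['tcp_rot'];r=s['position'][:2]-[.4800,-.0900]
    print("r",np.hypot(*r),"lever~",np.radians(-3.4)-np.arctan2(r[1],r[0]),"r tool",R[:2,:2].T@r,"Ftool",R.T@s['force'])
E
python3 - <<'E'
from h import *
delta([.5,0,.08],-8.4);lev()
E
```

```text
11.4 pos [ 0.5435 -0.1662  0.0825] yaw 38.71 shift [0.1569 0.07   0.003 ] turn 0.8222 op 0.269 F [1.7 5.4 0.8] grip 29.7 j [-28.3  38.5  97.2   0.2  44.3 -67.1]
r 0.09917389596955296 lever~ 0.8170402512451611 r tool [-0.09915613  0.00186291] Ftool [ 3.16518229  4.67625276 -0.76950993]
```

Emit:
send_rows(plan=[[255,0.0003,-0.0084,0,0.084],[255,0.0003,-0.0084,0,0.084],[255,0.0003,-0.0084,0,0.084],[255,0.0003,-0.0084,0,0.084],[255,0.0003,-0.0084,0,0.084],[255,0.0003,-0.0084,0,0.084],[255,0.0003,-0.0084,0,0.084],[255,0.0003,-0.0084,0,0.084],[255,0.0003,-0.0084,0,0.084],[255,0.0003,-0.0084,0,0.084],[255,0,0,0,0],[255,0,0,0,0]])

```text
time_s: 12.4
position: [0.466, -0.1868, 0.0825]
tcp_rot: [[0.159, 0.987, 0.001], [0.987, -0.159, 0.002], [0.002, 0.001, -1.0]]
force: [5.7, 7.1, -0.2]
opening: 0.262
grasp_force: 29.8
```

```bash
python3 - <<'E'
from h import *
delta([.5,0,.08],-8.4);lev()
w,_=capture("wrist");cv2.imwrite("pics/w4.png",w)
E
```

```text
12.4 pos [ 0.466  -0.1868  0.0825] yaw -9.17 shift [0.1898 0.0038 0.0029] turn -0.0134 op 0.262 F [ 5.7  7.1 -0.2] grip 29.8 j [-34.7  35.4 106.9   0.2  37.7 -25.7]
r 0.09783019992766703 lever~ 1.6554825232898789 r tool [-0.09781739  0.00156653] Ftool [7.92082934 4.4661177  0.21523913]
```

View pics/w4.png

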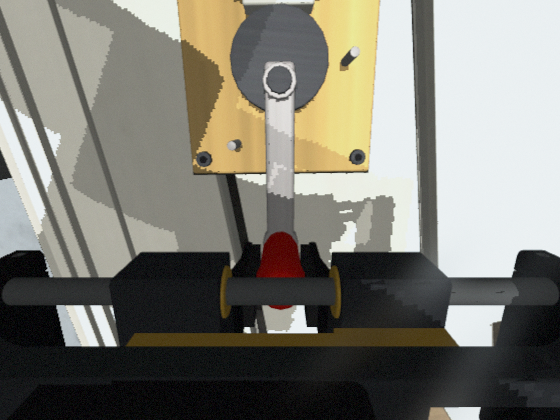

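The lever at col 281 is centred on the base (edges 192 and 370 at its end) and covers the red line, so it is at the highest lift. One last look at the block from the top.

```bash
python3 - <<'E'
from h import *
p,_=capture("top");cv2.imwrite("pics/t5.png",cv2.resize(p[195:270,235:355],None,fx=6,fy=6,interpolation=cv2.INTER_CUBIC))
E
```

```text
(no output)
```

View pics/t5.png

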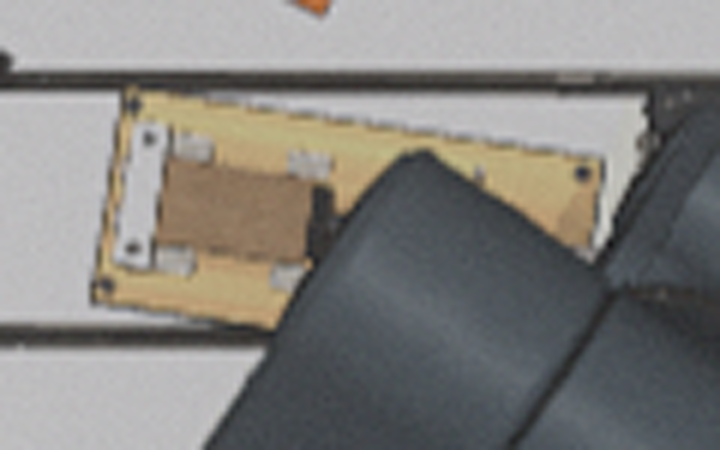

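The block at crop (235,212) sits flush against the stop at (160,210), with the shoe at (320,220) pressed on it. Handing in.

```bash
python3 -c "from rig import hand_in;print(hand_in())"
```

```text
the job is handed in; nothing more can be done
None
```

I handed the job in with the block clamped against the stop and the gripper still holding the cam lever at about 1.66 rad, its highest lift. The try square, strips and screwdriver were never touched; the hand-in gave no verdict.

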